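# Find the bakery's returnable crate and push it to the dispatch line

### The job

Two empty roll crates stand on the kiosk counter, and one has a round orange stamp underneath. First the crate on the robot's left, then the one on its right: press the green lip down and back towards the robot with a fingertip until the lip nearly touches the counter and the crate leans back steeply where it stands, hold it so for a second to see its underside, and let it back down. Then push the stamped crate forward, flat on the counter, until its whole front edge rests on the yellow tape of the dispatch line; leave the other crate standing in its place, do not lift or turn over either crate, and do not disturb the other things.

Things in the scene. Friction and masses are not known exactly. Their poses are not given: they have to be found in the camera images.
- crate_stamped: grey open crate, 0.35 kg, with a round orange and white stamp, 84 mm wide, on its underside, unseen until tipped. Foot 100 (x) by 130 mm (y), 60 mm tall, walls 5 mm, inner floor 12 mm above the counter; rims stand out 8 mm, the lip (robot side) 30 mm. Origin: centre of its underside; z up, x away from the robot, from lip to front (within 10 degrees of world x at the start), y left. 
- crate_plain: grey open crate, 0.35 kg, with nothing on its underside. Foot 100 (x) by 130 mm (y), 60 mm tall, walls 5 mm, inner floor 12 mm above the counter; rims stand out 8 mm, the lip (robot side) 30 mm. Origin: centre of its underside; z up, x away from the robot, from lip to front (within 10 degrees of world x at the start), y left. 
- lip_stamped: the green lip of crate_stamped, 30 mm (x) by 146 mm (y), 6 mm thick, with a bead 4 mm high and 4 mm wide along its outer edge that stops a slipping finger; origin: centre of its upper face, 60 mm above the counter when flat and 65 mm from the crate's origin along the crate's -x; axes as the crate's. Press its outer edge down while drawing back towards the robot along the arc about the heel (5 to 15 N, soon less): pressed straight down it tends to jam
- heel_stamped (a point): middle of the bottom edge of crate_stamped on the lip side (50 mm from its origin along -x): pressing the lip down rolls the crate about this edge, the front rises and the underside faces away from the robot; let go, it falls back flat by itself ; the lip meets the counter at 61 degrees
- lip_plain: the green lip of crate_plain, 30 mm (x) by 146 mm (y), 6 mm thick, with a bead 4 mm high and 4 mm wide along its outer edge that stops a slipping finger; origin: centre of its upper face, 60 mm above the counter when flat and 65 mm from the crate's origin along the crate's -x; axes as the crate's. Press its outer edge down while drawing back towards the robot along the arc about the heel (5 to 15 N, soon less): pressed straight down it tends to jam
- heel_plain (a point): middle of the bottom edge of crate_plain on the lip side (50 mm from its origin along -x): pressing the lip down rolls the crate about this edge, the front rises and the underside faces away from the robot; let go, it falls back flat by itself ; the lip meets the counter at 61 degrees
- front_left_stamped (a point): bottom corner of crate_stamped at the front (away from the robot), +y side: 50 mm along x and 65 mm along +y from its origin
- front_right_stamped (a point): bottom corner of crate_stamped at the front (away from the robot), -y side: 50 mm along x and 65 mm along -y from its origin
- line: the dispatch line: flat yellow tape stuck across the counter beyond the crates, 40 mm wide (its x, away from the robot) and 660 mm long (its y, left-right), no thickness to feel; origin: its centre; it may lie up to 5 degrees askew
- shaker: glass shaker jar with a steel cap, 40 mm across, 95 mm tall, standing between the crates; origin: centre of its underside. Leave alone
- ketchup: red sauce bottle, 60 mm across, 150 mm tall, beyond the line; origin: centre of its underside. Leave alone
- mustard: yellow sauce bottle, 60 mm across, 150 mm tall, beyond the line; origin: centre of its underside. Leave alone
- mug: white mug, 80 mm across, 90 mm tall, to the left; origin: centre of its underside. Leave alone
- tin: small steel bowl, 90 mm across, 70 mm tall, to the right; origin: centre of its underside. Leave alone
- relish: green glass jar, 68 mm across, 85 mm tall, beyond the line; origin: centre of its underside. Leave alone
Mind the look-alikes: they are no part of the job. What is shaped like the crate_plain but red is not meant.

How it is judged:
On the way, in this order (a step that is already met when the one before it is completed fails the run):
1. the left crate is tipped by its lip, where it stands, by more than 49 degrees (((world y of crate_stamped above 0 m and angle between crate_stamped's own z axis and vertical above 0.85 rad and height (world z) of heel_stamped below 0.02 m and contact force between the fingers and lip_stamped above 0.1 N and distance of heel_stamped from where it was at the start of the episode below 0.06 m) or (world y of crate_plain above 0 m and angle between crate_plain's own z axis and vertical above 0.85 rad and height (world z) of heel_plain below 0.02 m and contact force between the fingers and lip_plain above 0.1 N and distance of heel_plain from where it was at the start of the episode below 0.06 m))), for 0.7 s.
2. the right crate is tipped by its lip, where it stands, by more than 49 degrees (((world y of crate_stamped below 0 m and angle between crate_stamped's own z axis and vertical above 0.85 rad and height (world z) of heel_stamped below 0.02 m and contact force between the fingers and lip_stamped above 0.1 N and distance of heel_stamped from where it was at the start of the episode below 0.06 m) or (world y of crate_plain below 0 m and angle between crate_plain's own z axis and vertical above 0.85 rad and height (world z) of heel_plain below 0.02 m and contact force between the fingers and lip_plain above 0.1 N and distance of heel_plain from where it was at the start of the episode below 0.06 m))), for 0.7 s.
3. the stamped crate lies flat with its front edge on the line (x of front_left_stamped in the frame of line between -0.02 and 0.02 m and y of front_left_stamped in the frame of line between -0.33 and 0.33 m and x of front_right_stamped in the frame of line between -0.02 and 0.02 m and y of front_right_stamped in the frame of line between -0.33 and 0.33 m and angle between each of crate_stamped, crate_plain's own z axis and vertical below 0.06 rad), for 0.2 s.
At the end, for the whole second after the job is handed in: Both crates flat (within 3 degrees) and at rest, both front bottom corners of the stamped crate over the 40 mm wide tape, the plain crate within 60 mm of where it started (all of step 3 and distance of crate_plain from where it was at the start of the episode below 0.06 m and linear speed of each of crate_stamped, crate_plain below 0.02 m/s); the robot touches nothing.
It fails at once if a crate is lifted or carried: its heel leaves the counter by more than 30 mm (height (world z) of any of heel_stamped, heel_plain above 0.03 m).
It fails at once if a crate is tipped right over (beyond 80 degrees) (angle between any of crate_stamped, crate_plain's own z axis and vertical above 1.4 rad).
It fails at once if a bystander is pushed 30 mm (distance of any of shaker, ketchup, mustard, mug, tin, relish from where it was at the start of the episode above 0.03 m).
It fails at once if a bystander is knocked over (angle between any of shaker, ketchup, mustard, mug, tin, relish's own z axis and vertical above 0.4 rad).
It also fails if it takes over 72 s, if anything falls off the work surface, if the arm or the gripper's body presses on something with over 40 N, if the wrist force passes 120 N, or if a joint passes its speed limit or range.

### The arm

A 6-joint arm with a two-finger parallel gripper is mounted at the origin on the work surface. World frame = base frame: x ahead of the robot, y to its left, z up, the work surface at z = 0. Lengths are in m, angles in rad, forces in N, time in s.
With the tool pointing down it reaches from about 0.375 to 0.975 m from the base axis. Payload 3.8 kg.
Tool frame: the origin (TCP) lies at the very end of the fingers, on their centre line; the grasp point (between the pads) lies r.hold_point_z behind it (r.hold_point_z is the distance from the TCP to the grasp point, in m); z points along the fingers, y is the line along which they close (so a half turn about z gives the same grasp; the last joint's range is limited). The gripper opens to 85 mm and grips with 20 to 120 N. Pads are 22 mm wide; open, the fingers measure 114 mm over their backs; the gripper's body (76 mm by 85 mm) begins 54 mm behind the grasp point. The pads swing forward as they close: fully open they stand 13 mm farther back than shut.
Start: joints at [-1.234, 0.264, 1.604, -0, 1.274, -0.037], TCP at [0.246, -0.628, 0.231] pointing down, gripper open.
Joint ranges: [-2.63, 2.63], [-0.94, 2.18], [0.31, 2.57], [-1.31, 4.45], [0, 2.66], [-2.55, 2.55]. Speed limits (rad/s): [2.57, 2.57, 3.14, 3.14, 3.14, 3.14].

### API

Orientations are given as [roll, pitch, yaw] about the fixed x, y, z axes, in that order (R = Rz(yaw) Ry(pitch) Rx(roll)).
In Python, from rig import r, optics gives the robot as it stands. The module is installed in compiled form; this text tells all that it offers.
- The arm moves only by the tool drive_tool, never from a script. Its arguments are lists of equal length, an entry for each row: "rot": the turn, a rotation vector about the tool's x, y, z in degrees, a list of three; "offset": the shift along the tool's x, y, z in cm, a list of three; "fingers": the opening, from 0 (shut) to 1 (fully open). A call has 1 to 8 rows; each row shifts and turns the commanded pose from where the row before left it, along the tool's axes as they then stand; what a row does not reach is not made up. A row lasts 1/10 s, in which the tool goes at most 50 mm and 8.59 degrees, less where a joint would pass 70% of its speed; a pose out of reach is approached as far as the arm can. A call with a gripper value outside its range is refused whole. The fingers move at their own pace and stop on an object; "squeeze" is the grip in N (left out, the last holds). Time passes only in rows, so rows that do not move let the fingers close. It gives the time, the measured TCP pose, the force, the opening and the grip force at its end, in the units of the state.
- r.observe(): the state, without advancing time (a new reading comes with each control period).
- optics.read_camera(name): name is "side" or "top" or "wrist"; returns (picture, depth): 480x640x3 uint8, red, green, blue; 480x640 float32, m along the optical axis (not along the pixel's ray), 0 where there is no reading.
- optics.calibration(name): a dict with "fovy" (degrees; the focal length in pixels is half the picture's height over the tangent of half this angle, whatever the lens; pixels are square), "cx", "cy" (the principal point, pixels), "k1" (the pictures are not rectified: a ray, as slopes to the right and down, at radius r is drawn at 1 + k1 r^2 times it, then the intrinsics apply), "origin" and "orientation" of the camera in the world. Camera axes: x right, y down, z forward; pixel columns grow to the right and rows downward; lengths in m; the calibration is good to about 2 mm. A picture is of the moment at which its call begins: read the wrist's pose just before it. calibration takes no time and is no camera call; for the wrist camera it gives the pose at the moment of the call.
- r.finish_job(): hands the job in; it is judged then, once.
The state is a dict: "time": time; "q": joint angles; "joint_velocities": joint speeds; "effort": joint torques, N m; "position": TCP position; "ee_rot": TCP orientation; "ft_force": force on the tool from outside, world axes, zero at the start; "moment": the same for the moment, N m; "gripper_width": opening from 0.0 (shut) to 1.0 (fully open); "grip_force": force on a finger pad.
Only numpy, scipy, OpenCV 4.12 (cv2) and the standard library are available. Lean on these libraries where they do the work, as an engineer would, in place of code of your own. Each camera call takes 0.05 s, during which the arm holds its last target. There are 200 camera calls.

## Working session

There is one attempt and no reset: what is moved stays moved. The work goes in short steps, Python scripts to look and compute and a tool call to move; the robot and the scene stay as the last step left them, time stands still between calls to the robot, and variables do not carry over. Pictures are saved under pics/ and viewed, at most 10 in all, crops included, and the job is handed in when it is done.

Besides the shell and the picture viewer there is one more tool, called after ">>>" as a command line: name --argument value ..., lists and objects as JSON in quotes. drive_tool: Moves the arm, as the interface text tells. Its arguments: {"type":"object","properties":{"rot":{"type":"array","items":{"type":"array","items":{"type":"number"}}},"offset":{"type":"array","items":{"type":"array","items":{"type":"number"}}},"fingers":{"type":"array","items":{"type":"number"}},"squeeze":{"type":"number"}},"required":["rot","offset","fingers"]}

```bash
mkdir -p pics
cat > h.py <<'E'
import numpy as np,cv2
from rig import r,optics
from scipy.spatial.transform import Rotation as Ro
def cam(n):
    c=optics.calibration(n); f=240/np.tan(np.radians(c['fovy'])/2)
    o=np.array(c['orientation'],float)
    R=o if o.shape==(3,3) else Ro.from_euler('xyz',o).as_matrix()
    return c,f,R,np.array(c['origin'])
def rays(c,f,R,uv):
    uv=np.asarray(uv,float).reshape(-1,2)
    K=np.array([[f,0,c['cx']],[0,f,c['cy']],[0,0,1.]])
    # drawn = true*(1+k1 r^2)
    p=cv2.undistortPoints(uv.reshape(-1,1,2),K,np.array([c['k1'],0,0,0.])).reshape(-1,2)
    return np.c_[p,np.ones(len(p))]
def onplane(cc,uv,z):
    c,f,R,o=cc; d=rays(c,f,R,uv)@R.T
    return o+d*((z-o[2])/d[:,2])[:,None]
def cloud(cc,dep):
    c,f,R,o=cc; v,u=np.mgrid[0:480,0:640]
    d=rays(c,f,R,np.c_[u.ravel(),v.ravel()])
    return (o+(d*dep.reshape(-1,1))@R.T).reshape(480,640,3)
def state():
    s=r.observe(); print({k:np.round(s[k],3).tolist() for k in ('time','position','ee_rot','ft_force','q','gripper_width')})
E
cat > a.py <<'E'
from h import *
state()
for n in('top','side'):
    c=cam(n); im,d=optics.read_camera(n); print(n,optics.calibration(n))
    cv2.imwrite(f'pics/{n}0.png',im[:,:,::-1]); np.savez(f'{n}0.npz',im=im,d=d)
E
python3 a.py
```

```text
{'time': 0.0, 'position': [0.246, -0.628, 0.23], 'ee_rot': [-3.139, -0.0, 0.374], 'ft_force': [0.258, -0.442, 0.249], 'q': [-1.234, 0.265, 1.605, 0.0, 1.274, -0.037], 'gripper_width': 1.002}
top {'fovy': 47.48255806177267, 'cx': 319.9758524164566, 'cy': 252.6416251375261, 'k1': -0.1183469109956876, 'origin': array([0.45696396, 0.0900243 , 1.49320146]), 'orientation': array([-3.0821054 , -0.00725524, -1.5552139 ])}
side {'fovy': 55.713511369465884, 'cx': 321.908880798342, 'cy': 232.3068152810478, 'k1': -0.05944325704594474, 'origin': array([0.21796276, 1.03015133, 0.81994822]), 'orientation': array([-2.20143454, -0.01460697, -2.79971162])}
```

View pics/top0.png

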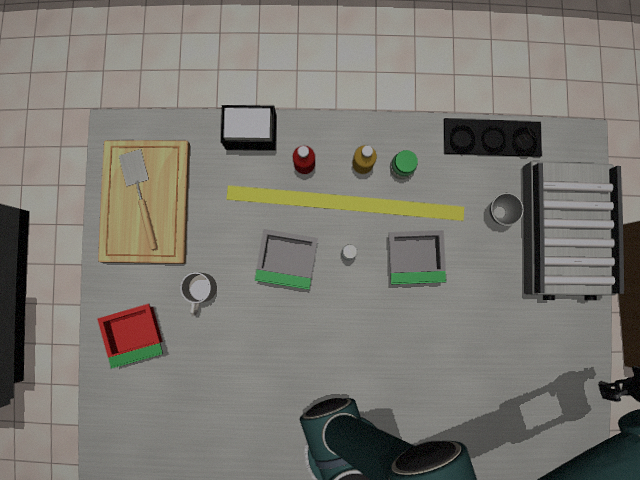

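View pics/side0.png

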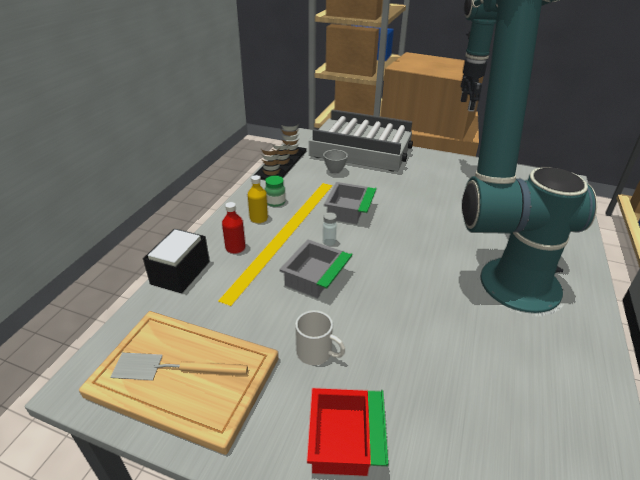

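The top view shows the grey crates at about (287,260) on the left and (416,258) on the right, with green lips at (285,277) and (417,278). The tape runs from (227,193) to (464,213). The candidates are grey (287,260), grey (416,258) and red (131,335). The red one is the look-alike, so the two grey ones are meant.

```bash
cat > b.py <<'E'
from h import *
def mask(im,kind):
    h=cv2.cvtColor(im,cv2.COLOR_RGB2HSV)
    lo,hi={'g':((50,120,60),(75,255,255)),'y':((22,150,120),(32,255,255))}[kind]
    return cv2.inRange(h,lo,hi)
lip={}
for n in('top','side'):
    z=np.load(f'{n}0.npz'); im,d=z['im'],z['d']; cc=cam(n)
    for k,zz in(('g',.06),('y',0)):
        cs,_=cv2.findContours(mask(im,k),cv2.RETR_EXTERNAL,cv2.CHAIN_APPROX_NONE)
        for c in cs:
            if cv2.contourArea(c)<120: continue
            P=onplane(cc,c,zz)
            (cx,cy),(w,hh),a=cv2.minAreaRect((P[:,:2]*1000).astype(np.float32))
            bx=cv2.boxPoints(((cx,cy),(w,hh),a)); e=max(((bx[i]-bx[(i+1)%4]) for i in range(4)),key=np.linalg.norm)
            yaw=np.degrees(np.arctan2(-e[0],e[1])); yaw=(yaw+90)%180-90
            m=np.zeros((480,640),np.uint8); cv2.drawContours(m,[c],-1,1,-1)
            Q=cloud(cc,d)[(cv2.erode(m,np.ones((3,3)))>0)&(d>0)]
            px=c.reshape(-1,2).mean(0)
            print(n,k,'px',px.round(0),'ctr',round(cx),round(cy),'size',round(w),round(hh),'yaw',yaw.round(1),'depthz med',np.median(Q,0).round(3),np.percentile(Q[:,2],[5,95]).round(3))
z=np.load('top0.npz')['im'][200:310,230:470,::-1]
cv2.imwrite('pics/crop.png',cv2.resize(z,None,fx=3,fy=3,interpolation=cv2.INTER_CUBIC))
E
python3 b.py
```

```text
top g px [135. 355.] ctr 262 566 size 28 144 yaw 17.2 depthz med [0.263 0.565 0.06 ] [0.055 0.065]
top g px [418. 277.] ctr 481 -178 size 29 144 yaw 3.0 depthz med [ 0.482 -0.179  0.061] [0.056 0.066]
top g px [282. 279.] ctr 471 179 size 143 28 yaw -8.5 depthz med [0.471 0.179 0.061] [0.055 0.066]
top g px [406. 161.] ctr 793 -145 size 57 58 yaw 77.1 depthz med [ 0.786 -0.141  0.086] [0.082 0.09 ]
side g px [377. 428.] ctr 264 569 size 29 146 yaw 17.3 depthz med [0.262 0.576 0.06 ] [0.057 0.063]
side g px [334. 270.] ctr 473 183 size 149 30 yaw -8.3 depthz med [0.474 0.188 0.06 ] [0.057 0.064]
side g px [367. 199.] ctr 483 -173 size 29 150 yaw 3.6 depthz med [ 0.483 -0.169  0.06 ] [0.057 0.063]
side g px [274. 182.] ctr 805 -169 size 57 88 yaw 23.7 depthz med [ 0.784 -0.13   0.084] [0.076 0.088]
side y px [257. 203.] ctr 848 -118 size 59 241 yaw 25.4 depthz med [ 0.787 -0.009  0.087] [0.018 0.12 ]
side y px [275. 244.] ctr 688 12 size 658 40 yaw -4.2 depthz med [0.694 0.107 0.   ] [-0.002  0.003]
```

View pics/crop.png

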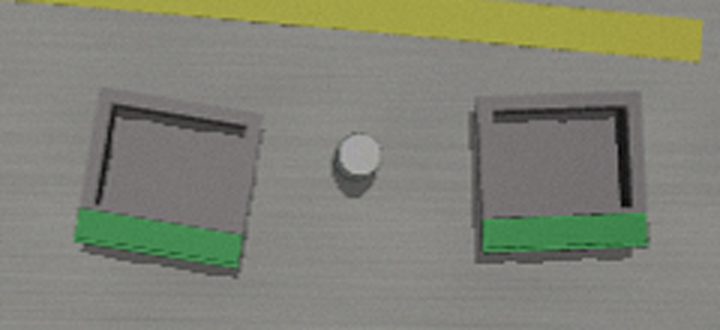

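Both enlarged crates are grey with green lips; in the crop the left lip is at about (158,240) and the right at (566,232). The lip heights of about 60 mm agree in both views. Next I close the fingers, turn the tool to the left crate's heading (−8.4°) and tilt it 15°.

>>> drive_tool --rot '[[0, 0, 7.4], [0, 0, 7.4], [0, 0, 7.5], [0, 0, 7.5], [0, 7.5, 0], [0, 7.5, 0], [0, 0, 0]]' --offset '[[0, 0, 0], [0, 0, 0], [0, 0, 0], [0, 0, 0], [0, 0, 0], [0, 0, 0], [0, 0, 0]]' --fingers '[0, 0, 0, 0, 0, 0, 0]' --squeeze 40

```text
time: 0.8
position: [0.2436, -0.6274, 0.2296]
ee_rot: [-3.139, -0.262, -0.151]
ft_force: [-0.7, 0.8, 0.9]
gripper_width: 0.001
grip_force: 0.0
```

```bash
cat >> h.py <<'E'
def rows(targets,nmax=.048):
    s=r.observe(); p=np.array(s['position']); R=Ro.from_euler('xyz',s['ee_rot']).as_matrix()
    for t in targets:
        d=R.T@(np.array(t)-p)*100; n=max(1,int(np.ceil(np.linalg.norm(d)/100/nmax))); print(n,'x',(d/n).round(2).tolist(),'->',np.round(t,3)); p=np.array(t)
def tcp(heel,yaw,fx,fz,a=15,corner=1,lat=0):
    # corner=+1: front bottom corner at (fx,fz) rel. heel (m), -1 rear
    a=np.radians(a);f=np.array([np.cos(a),np.sin(a)])*.011*corner
    x,z=fx-f[0],fz-f[1]; y=np.radians(yaw)
    return [heel[0]+x*np.cos(y)-lat*np.sin(y),heel[1]+x*np.sin(y)+lat*np.cos(y),z]
def loc(x,z,th):
    t=np.radians(th);return x*np.cos(t)-z*np.sin(t),x*np.sin(t)+z*np.cos(t)
def tilt(heel,yaw):
    P=[]
    for th in range(0,16,5): P.append(tcp(heel,yaw,*loc(-.0245,.06,th),corner=-1))
    for th in range(20,57,4): P.append(tcp(heel,yaw,*loc(-(.0035+.0195*min(1,(th-15)/25)),.06,th)))
    return P
L=((.487,.179),-8.4); Rt=((.497,-.1745),3.3)
E
cat > c.py <<'E'
from h import *
state()
s=tilt(*L)[0]
rows([(.43,-.25,.2),(s[0],s[1],.14),(s[0],s[1],s[2]+.015)])
E
python3 c.py
```

```text
{'time': 0.8, 'position': [0.244, -0.627, 0.23], 'ee_rot': [-3.139, -0.262, -0.151], 'ft_force': [-0.724, 0.833, 0.89], 'q': [-1.364, 0.196, 1.712, 0.269, 1.157, 0.258], 'gripper_width': 0.001}
9 x [1.28, -4.45, 0.7] -> [ 0.43 -0.25  0.2 ]
10 x [-0.37, -4.32, 0.54] -> [0.473 0.181 0.14 ]
2 x [-0.8, 0.01, 3.0] -> [0.473 0.181 0.078]
```

>>> drive_tool --rot '[[0, 0, 0], [0, 0, 0], [0, 0, 0], [0, 0, 0], [0, 0, 0], [0, 0, 0], [0, 0, 0], [0, 0, 0]]' --offset '[[1.28, -4.45, 0.7], [1.28, -4.45, 0.7], [1.28, -4.45, 0.7], [1.28, -4.45, 0.7], [1.28, -4.45, 0.7], [1.28, -4.45, 0.7], [1.28, -4.45, 0.7], [1.28, -4.45, 0.7]]' --fingers '[0, 0, 0, 0, 0, 0, 0, 0]'

```text
time: 1.6
position: [0.4112, -0.2909, 0.2038]
ee_rot: [3.141, -0.261, -0.146]
ft_force: [1.2, -0.7, 0.3]
gripper_width: 0.001
grip_force: 0.0
```

>>> drive_tool --rot '[[0, 0, 0], [0, 0, 0], [0, 0, 0], [0, 0, 0], [0, 0, 0], [0, 0, 0], [0, 0, 0], [0, 0, 0]]' --offset '[[1.28, -4.45, 0.7], [-0.37, -4.32, 0.54], [-0.37, -4.32, 0.54], [-0.37, -4.32, 0.54], [-0.37, -4.32, 0.54], [-0.37, -4.32, 0.54], [-0.37, -4.32, 0.54], [-0.37, -4.32, 0.54]]' --fingers '[0, 0, 0, 0, 0, 0, 0, 0]'

```text
time: 2.4
position: [0.4602, 0.0527, 0.1575]
ee_rot: [3.14, -0.263, -0.145]
ft_force: [1.6, 0.4, -0.2]
gripper_width: -0.003
grip_force: 0.0
```

>>> drive_tool --rot '[[0, 0, 0], [0, 0, 0], [0, 0, 0], [0, 0, 0]]' --offset '[[-0.37, -4.32, 0.54], [-0.37, -4.32, 0.54], [-0.37, -4.32, 0.54], [0, 0, 0]]' --fingers '[0, 0, 0, 0]'

```text
time: 2.8
position: [0.4727, 0.1849, 0.1384]
ee_rot: [3.142, -0.262, -0.14]
ft_force: [0.3, -0.6, -0.8]
gripper_width: 0.001
grip_force: 0.0
```

```bash
cat > c.py <<'E'
from h import *
state()
s=tilt(*L)[0]
rows([(s[0],s[1],s[2]+.015)])
E
python3 c.py
```

```text
{'time': 2.8, 'position': [0.473, 0.185, 0.138], 'ee_rot': [3.142, -0.262, -0.14], 'ft_force': [0.3, -0.554, -0.82], 'q': [0.418, -0.113, 2.212, -0.187, 0.828, 2.24], 'gripper_width': 0.001}
2 x [-0.73, 0.19, 2.94] -> [0.473 0.181 0.078]
```

>>> drive_tool --rot '[[0, 0, 0], [0, 0, 0], [0, 0, 0], [0, 0, 0], [0, 0, 0], [0, 0, 0]]' --offset '[[-0.5, 0.1, 2.0], [-0.5, 0.1, 2.0], [-0.5, 0.1, 1.9], [-0.1, 0, 0.4], [-0.1, 0, 0.4], [0, 0, 0]]' --fingers '[0, 0, 0, 0, 0, 0]'

```text
time: 3.4
position: [0.4734, 0.1765, 0.0698]
ee_rot: [3.141, -0.262, -0.147]
ft_force: [0.7, -0.2, -0.2]
gripper_width: 0.001
grip_force: 0.0
```

```bash
cat > d.py <<'E'
from h import *
import sys
state(); rows(tilt(*(L if sys.argv[1]=='L' else Rt)))
im,d=optics.read_camera('side'); v=sys.argv[2]
y,x=(180,250) if sys.argv[1]=='L' else (120,290)
cv2.imwrite(f'pics/{v}.png',cv2.resize(im[y:y+130,x:x+170,::-1],None,fx=4,fy=4))
E
python3 d.py L preL
```

```text
{'time': 3.4, 'position': [0.473, 0.177, 0.07], 'ee_rot': [3.141, -0.262, -0.147], 'ft_force': [0.686, -0.216, -0.21], 'q': [0.401, -0.021, 2.274, -0.218, 0.675, 2.274], 'gripper_width': 0.001}
1 x [-0.25, -0.44, 0.65] -> [0.473 0.181 0.063]
1 x [-0.56, -0.0, 0.1] -> [0.468 0.182 0.06 ]
1 x [-0.55, -0.0, 0.14] -> [0.463 0.182 0.058]
1 x [-0.53, -0.0, 0.19] -> [0.459 0.183 0.054]
1 x [-1.01, -0.0, 0.09] -> [0.449 0.185 0.051]
1 x [-0.72, -0.0, 0.15] -> [0.443 0.186 0.048]
1 x [-0.7, -0.0, 0.22] -> [0.437 0.186 0.044]
1 x [-0.68, -0.0, 0.29] -> [0.431 0.187 0.039]
1 x [-0.65, -0.0, 0.36] -> [0.426 0.188 0.034]
1 x [-0.61, -0.0, 0.42] -> [0.421 0.189 0.028]
1 x [-0.3, -0.0, 0.33] -> [0.419 0.189 0.024]
1 x [-0.28, -0.0, 0.35] -> [0.417 0.189 0.02 ]
1 x [-0.25, -0.0, 0.37] -> [0.416 0.19  0.016]
1 x [-0.22, -0.0, 0.39] -> [0.415 0.19  0.012]
```

View pics/preL.png

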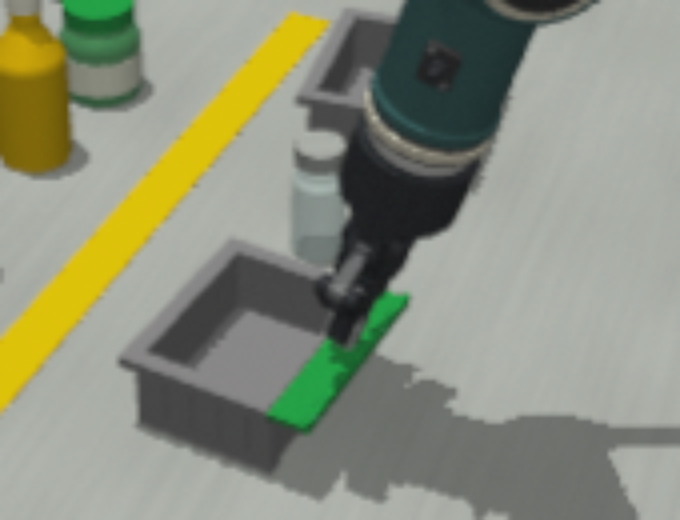

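The crop shows the closed fingertip at about (345,335), just above the middle of the green lip, and clear of the shaker. I lower to contact.

>>> drive_tool --rot '[[0, 0, 0], [0, 0, 0], [0, 0, 0]]' --offset '[[-0.25, -0.4, 0.5], [0, 0, 0.2], [0, 0, 0]]' --fingers '[0, 0, 0]'

```text
time: 3.75
position: [0.4732, 0.181, 0.0622]
ee_rot: [-3.141, -0.262, -0.146]
ft_force: [-0.4, -0.8, -0.2]
gripper_width: 0.003
grip_force: 0.0
```

>>> drive_tool --rot '[[0, 0, 0], [0, 0, 0], [0, 0, 0]]' --offset '[[-0.05, 0, 0.15], [-0.05, 0, 0.15], [0, 0, 0]]' --fingers '[0, 0, 0]'

```text
time: 4.05
position: [0.4735, 0.181, 0.0614]
ee_rot: [-3.142, -0.263, -0.147]
ft_force: [-11.0, -1.7, 21.1]
gripper_width: -0.002
grip_force: 10.7
```

>>> drive_tool --rot '[[0, 0, 0], [0, 0, 0], [0, 0, 0], [0, 0, 0]]' --offset '[[-0.3, 0, -0.1], [-0.5, 0, 0.05], [-0.5, 0, 0.1], [0, 0, 0]]' --fingers '[0, 0, 0, 0]'

```text
time: 4.45
position: [0.4602, 0.1831, 0.0552]
ee_rot: [-3.14, -0.262, -0.147]
ft_force: [-2.7, 0.5, 6.8]
gripper_width: -0.0
grip_force: 3.5
```

>>> drive_tool --rot '[[0, 0, 0], [0, 0, 0], [0, 0, 0], [0, 0, 0], [0, 0, 0]]' --offset '[[-0.8, 0, 0.1], [-0.8, 0, 0.15], [-0.7, 0, 0.2], [-0.7, 0, 0.3], [0, 0, 0]]' --fingers '[0, 0, 0, 0, 0]'

```text
time: 4.95
position: [0.4313, 0.1858, 0.0382]
ee_rot: [3.139, -0.258, -0.145]
ft_force: [-1.5, 0.1, 2.9]
gripper_width: 0.001
grip_force: 1.3
```

```bash
python3 d.py L midL
```

```text
{'time': 4.95, 'position': [0.431, 0.186, 0.038], 'ee_rot': [3.139, -0.258, -0.145], 'ft_force': [-1.54, 0.076, 2.925], 'q': [0.463, -0.029, 2.355, -0.258, 0.619, 2.376], 'gripper_width': 0.001}
2 x [2.36, -0.07, -0.65] -> [0.473 0.181 0.063]
1 x [-0.56, -0.0, 0.1] -> [0.468 0.182 0.06 ]
1 x [-0.55, -0.0, 0.15] -> [0.463 0.182 0.058]
1 x [-0.53, -0.0, 0.19] -> [0.459 0.183 0.054]
1 x [-1.01, -0.0, 0.09] -> [0.449 0.185 0.051]
1 x [-0.72, -0.0, 0.15] -> [0.443 0.186 0.048]
1 x [-0.7, -0.0, 0.22] -> [0.437 0.186 0.044]
1 x [-0.68, -0.0, 0.29] -> [0.431 0.187 0.039]
1 x [-0.65, -0.0, 0.36] -> [0.426 0.188 0.034]
1 x [-0.61, -0.0, 0.43] -> [0.421 0.189 0.028]
1 x [-0.3, -0.0, 0.33] -> [0.419 0.189 0.024]
1 x [-0.28, -0.0, 0.35] -> [0.417 0.189 0.02 ]
1 x [-0.25, -0.0, 0.37] -> [0.416 0.19  0.016]
1 x [-0.22, -0.0, 0.39] -> [0.415 0.19  0.012]
```

View pics/midL.png

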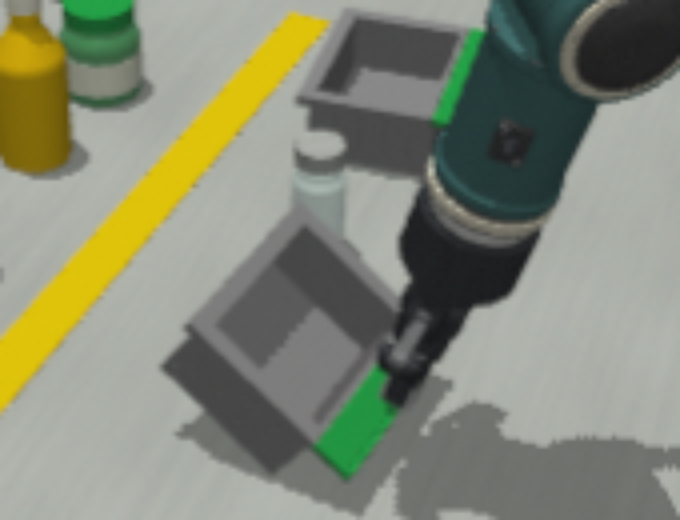

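The crate leans about 35°, rolling about its heel, with the fingertip on the lip at (400,395). I continue along the arc, then hold.

>>> drive_tool --rot '[[0, 0, 0], [0, 0, 0], [0, 0, 0], [0, 0, 0], [0, 0, 0], [0, 0, 0], [0, 0, 0]]' --offset '[[-0.65, 0, 0.35], [-0.6, 0, 0.4], [-0.3, 0, 0.35], [-0.3, 0, 0.35], [-0.25, 0, 0.35], [-0.2, 0, 0.4], [0, 0, 0]]' --fingers '[0, 0, 0, 0, 0, 0, 0]'

```text
time: 5.7
position: [0.4166, 0.1885, 0.0118]
ee_rot: [3.14, -0.26, -0.146]
ft_force: [-0.4, -0.9, -0.7]
gripper_width: -0.003
grip_force: 0.1
```

```bash
cat > e.py <<'E'
from h import *
import sys
state(); v=sys.argv[1]
y,x=(180,250) if v[0]=='L' else (120,290)
im,d=optics.read_camera('side'); A=cv2.resize(im[y:y+130,x:x+170,::-1],None,fx=2.3,fy=2.3)
im,d=optics.read_camera('top'); 
y,x=(200,220) if v[0]=='L' else (200,350)
B=cv2.resize(im[y:y+130,x:x+170,::-1],None,fx=2.3,fy=2.3)
cv2.imwrite(f'pics/{v}.png',np.hstack([A,B]))
h=cv2.cvtColor(im,cv2.COLOR_RGB2HSV); o=cv2.inRange(h,(5,140,90),(18,255,255)); print('orange',[(n,cv2.countNonZero(cv2.inRange(cv2.cvtColor(i,cv2.COLOR_RGB2HSV),(5,140,90),(20,255,255))[yy:yy+130,xx:xx+170])) for n,i,yy,xx in(('top',im,y,x),)])
E
python3 e.py L1
```

```text
{'time': 5.7, 'position': [0.417, 0.189, 0.012], 'ee_rot': [3.14, -0.26, -0.146], 'ft_force': [-0.367, -0.898, -0.732], 'q': [0.487, 0.001, 2.393, -0.294, 0.557, 2.439], 'gripper_width': -0.003}
orange [('top', 0)]
```

View pics/L1.png

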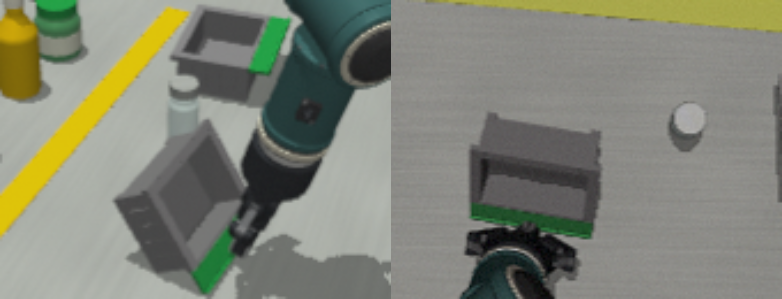

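The top crop shows the raised underside at (540,140) plain grey, with no stamp. I press slightly deeper and hold for a second.

>>> drive_tool --rot '[[0, 0, 0], [0, 0, 0], [0, 0, 0], [0, 0, 0], [0, 0, 0], [0, 0, 0], [0, 0, 0], [0, 0, 0]]' --offset '[[0, 0, 0.15], [0, 0, 0], [0, 0, 0], [0, 0, 0], [0, 0, 0], [0, 0, 0], [0, 0, 0], [0, 0, 0]]' --fingers '[0, 0, 0, 0, 0, 0, 0, 0]'

```text
time: 6.6
position: [0.4177, 0.1888, 0.0113]
ee_rot: [3.142, -0.262, -0.146]
ft_force: [-1.8, 0.8, 1.4]
gripper_width: -0.002
grip_force: 0.9
```

```bash
cat > f.py <<'E'
from h import *
import sys
state(); c=cam('top'); im,d=optics.read_camera('top'); P=cloud(c,d)
cx,cy=(.56,.17) if sys.argv[1]=='L' else (.56,-.17)
h=cv2.cvtColor(im,cv2.COLOR_RGB2HSV)
m=(P[...,2]>.02)&(P[...,2]<.2)&(abs(P[...,1]-cy)<.055)&(P[...,0]>.43)&(P[...,0]<.62)
Q=P[m]
for x in np.arange(.43,.6,.01):
    k=abs(Q[:,0]-x)<.005
    if k.sum()>5: print(round(x,2),np.percentile(Q[k,2],[10,50,90]).round(3),k.sum())
E
python3 f.py L
```

```text
{'time': 6.6, 'position': [0.418, 0.189, 0.011], 'ee_rot': [3.142, -0.262, -0.146], 'ft_force': [-1.795, 0.808, 1.364], 'q': [0.486, 0.003, 2.392, -0.296, 0.553, 2.44], 'gripper_width': -0.002}
0.43 [0.024 0.033 0.04 ] 57
0.44 [0.027 0.033 0.045] 150
0.45 [0.024 0.03  0.037] 146
0.46 [0.022 0.025 0.033] 113
0.47 [0.021 0.023 0.099] 43
0.48 [0.021 0.112 0.121] 59
0.49 [0.026 0.119 0.124] 141
0.5 [0.104 0.114 0.124] 167
0.51 [0.098 0.104 0.111] 165
0.52 [0.091 0.097 0.103] 161
0.53 [0.088 0.093 0.099] 127
0.54 [0.085 0.09  0.093] 35
```

Depth gives a lean of about 55°, and the contact force is about 2 N. I hold a little longer, then let it back along the same arc.

>>> drive_tool --rot '[[0, 0, 0], [0, 0, 0], [0, 0, 0], [0, 0, 0], [0, 0, 0], [0, 0, 0], [0, 0, 0], [0, 0, 0]]' --offset '[[0, 0, 0], [0, 0, 0], [0, 0, 0], [0.1, 0, -0.4], [0.2, 0, -0.4], [0.3, 0, -0.4], [0.3, 0, -0.4], [0.5, 0, -0.4]]' --fingers '[0, 0, 0, 0, 0, 0, 0, 0]'

```text
time: 7.45
position: [0.4261, 0.1877, 0.0349]
ee_rot: [-3.141, -0.262, -0.147]
ft_force: [-4.9, 0.6, 3.6]
gripper_width: 0.003
grip_force: 2.5
```

>>> drive_tool --rot '[[0, 0, 0], [0, 0, 0], [0, 0, 0], [0, 0, 0], [0, 0, 0], [0, 0, 0], [0, 0, 0], [0, 0, 0]]' --offset '[[0.6, 0, -0.4], [0.6, 0, -0.3], [0.7, 0, -0.3], [0.7, 0, -0.2], [0.7, 0, -0.2], [0.6, 0, -0.2], [0.5, 0, -0.3], [0, 0, -0.5]]' --fingers '[0, 0, 0, 0, 0, 0, 0, 0]'

```text
time: 8.25
position: [0.4633, 0.1824, 0.0698]
ee_rot: [-3.141, -0.263, -0.147]
ft_force: [0.1, 0.4, -0.1]
gripper_width: 0.001
grip_force: 0.0
```

>>> drive_tool --rot '[[0, 0, 0], [0, 0, 0], [0, 0, 0], [0, 0, 0], [0, 0, 0]]' --offset '[[0, 0, -0.6], [0, 0, -2], [0, 0, -4], [0, 0, -4], [0, 0, 0]]' --fingers '[0, 0, 0, 0, 0]'

```text
time: 8.75
position: [0.4375, 0.1884, 0.1776]
ee_rot: [-3.135, -0.271, -0.147]
ft_force: [0.7, 0.8, -0.6]
gripper_width: 0.004
grip_force: 0.0
```

```bash
cat > g.py <<'E'
from h import *
def look(n='top'):
    cc=cam(n); im,d=optics.read_camera(n); P=cloud(cc,d)
    h=cv2.cvtColor(im,cv2.COLOR_RGB2HSV)
    cs,_=cv2.findContours(cv2.inRange(h,(50,120,50),(75,255,255)),cv2.RETR_EXTERNAL,cv2.CHAIN_APPROX_NONE)
    for c in cs:
        if cv2.contourArea(c)<60: continue
        Q=onplane(cc,c,.06)
        q=cv2.minAreaRect((Q[:,:2]*1000).astype(np.float32))
        bx=cv2.boxPoints(q); e=max(((bx[i]-bx[(i+1)%4]) for i in range(4)),key=np.linalg.norm)
        yaw=(np.degrees(np.arctan2(-e[0],e[1]))+90)%180-90
        if 25<min(q[1])<35 and q[0][0]<700: print(n,'lip',np.round(q[0],0),np.round(q[1]),'yaw',round(float(yaw),1))
    ty=cv2.inRange(h,(20,130,70),(34,255,255))
    cs,_=cv2.findContours(ty,cv2.RETR_EXTERNAL,cv2.CHAIN_APPROX_NONE)
    for c in cs:
        Q=onplane(cc,c,0); q=cv2.minAreaRect((Q[:,:2]*1000).astype(np.float32))
        if max(q[1])>150: print(n,'tape',np.round(q[0]),np.round(q[1]),np.round(q[2],1))
    return im
if __name__=='__main__':
    state(); look('top'); look('side')
    s=tilt(*Rt)[0]; rows([(s[0],s[1],.14),(s[0],s[1],.07)])
E
python3 g.py
```

```text
{'time': 8.75, 'position': [0.438, 0.188, 0.178], 'ee_rot': [-3.135, -0.271, -0.147], 'ft_force': [0.684, 0.778, -0.558], 'q': [0.462, -0.228, 2.23, -0.187, 0.921, 2.276], 'gripper_width': 0.004}
top lip [262. 566.] [ 28. 144.] yaw 17.0
top lip [ 481. -178.] [ 29. 144.] yaw 3.0
top lip [476. 178.] [143.  28.] yaw -8.7
top tape [686.  12.] [659.  38.] 85.8
side lip [264. 569.] [ 29. 146.] yaw 17.3
side lip [478. 181.] [150.  30.] yaw -8.8
side tape [ 845. -119.] [ 62. 242.] 27.1
side tape [688.  13.] [659.  40.] 85.7
8 x [1.1, 4.39, 0.71] -> [ 0.483 -0.175  0.14 ]
2 x [-0.91, 0.01, 3.38] -> [ 0.483 -0.175  0.07 ]
```

The left crate is flat again, only 5 mm from where it stood. Now the right crate.

>>> drive_tool --rot '[[1.5, 0, -5.6], [1.5, 0, -5.6], [0, 0, 0]]' --offset '[[0, 0, 0], [0, 0, 0], [0, 0, 0]]' --fingers '[0, 0, 0]'

```text
time: 9.15
position: [0.4334, 0.1852, 0.1689]
ee_rot: [3.14, -0.258, 0.056]
ft_force: [0.5, -0.5, -0.6]
gripper_width: 0.002
grip_force: 0.0
```

Run:
```python
from h import *
state();s=tilt(*Rt)[0]; rows([(s[0],s[1],.14),(s[0],s[1],.07)])
```

```text
{'time': 9.15, 'position': [0.433, 0.185, 0.169], 'ee_rot': [3.14, -0.258, 0.056], 'ft_force': [0.52, -0.458, -0.587], 'q': [0.419, -0.242, 2.255, -0.119, 0.89, 1.998], 'gripper_width': 0.002}
8 x [0.27, 4.53, 0.45] -> [ 0.483 -0.175  0.14 ]
2 x [-0.89, -0.0, 3.38] -> [ 0.483 -0.175  0.07 ]
```

>>> drive_tool --rot '[[0, 0, 0], [0, 0, 0], [0, 0, 0], [0, 0, 0], [0, 0, 0], [0, 0, 0], [0, 0, 0], [0, 0, 0]]' --offset '[[0.27, 4.53, 0.45], [0.27, 4.53, 0.45], [0.27, 4.53, 0.45], [0.27, 4.53, 0.45], [0.27, 4.53, 0.45], [0.27, 4.53, 0.45], [0.27, 4.53, 0.45], [0.27, 4.53, 0.45]]' --fingers '[0, 0, 0, 0, 0, 0, 0, 0]'

```text
time: 9.95
position: [0.4842, -0.1755, 0.1404]
ee_rot: [-3.14, -0.259, 0.052]
ft_force: [-0.1, 0.8, -0.7]
gripper_width: 0.003
grip_force: 0.0
```

>>> drive_tool --rot '[[0, 0, 0], [0, 0, 0], [0, 0, 0], [0, 0, 0]]' --offset '[[0, 0, 0], [-0.6, 0, 2.2], [-0.6, 0, 2.2], [0, 0, 0]]' --fingers '[0, 0, 0, 0]'

```text
time: 10.35
position: [0.4812, -0.1714, 0.0915]
ee_rot: [-3.136, -0.253, 0.053]
ft_force: [-0.9, 0.3, -1.2]
gripper_width: 0.004
grip_force: 0.0
```

Run:
```python
from h import *
state();s=tilt(*Rt)[0]; rows([(s[0],s[1],.07)])
```

```text
{'time': 10.35, 'position': [0.481, -0.171, 0.091], 'ee_rot': [-3.136, -0.253, 0.053], 'ft_force': [-0.905, 0.333, -1.218], 'q': [-0.482, -0.048, 2.249, 0.199, 0.734, 0.901], 'gripper_width': 0.004}
1 x [-0.37, 0.41, 2.12] -> [ 0.483 -0.175  0.07 ]
```

>>> drive_tool --rot '[[0, 0, 0], [0, 0, 0], [0, 0, 0], [0, 0, 0], [0, 0, 0], [0, 0, 0]]' --offset '[[-0.4, 0.4, 2.0], [-0.1, 0, 0.6], [-0.05, 0, 0.2], [-0.05, 0, 0.15], [-0.05, 0, 0.1], [0, 0, 0]]' --fingers '[0, 0, 0, 0, 0, 0]'

```text
time: 10.95
position: [0.4873, -0.1777, 0.066]
ee_rot: [3.141, -0.263, 0.056]
ft_force: [-0.9, -0.5, -0.6]
gripper_width: 0.002
grip_force: 0.0
```

>>> drive_tool --rot '[[0, 0, 0], [0, 0, 0], [0, 0, 0], [0, 0, 0]]' --offset '[[-0.45, -0.2, 0.05], [-0.1, 0, 0.3], [-0.05, 0, 0.15], [0, 0, 0]]' --fingers '[0, 0, 0, 0]'

```text
time: 11.35
position: [0.4827, -0.176, 0.0614]
ee_rot: [-3.141, -0.263, 0.057]
ft_force: [-10.9, 3.1, 22.0]
gripper_width: -0.001
grip_force: 11.8
```

Same contact as on the left, so I use the same arc.

>>> drive_tool --rot '[[0, 0, 0], [0, 0, 0], [0, 0, 0], [0, 0, 0]]' --offset '[[-0.3, 0, -0.1], [-0.5, 0, 0.05], [-0.5, 0, 0.1], [0, 0, 0]]' --fingers '[0, 0, 0, 0]'

```text
time: 11.75
position: [0.469, -0.1768, 0.0547]
ee_rot: [3.141, -0.261, 0.056]
ft_force: [-1.8, 0.6, 6.8]
gripper_width: 0.002
grip_force: 3.6
```

>>> drive_tool --rot '[[0, 0, 0], [0, 0, 0], [0, 0, 0], [0, 0, 0], [0, 0, 0]]' --offset '[[-0.8, 0, 0.1], [-0.8, 0, 0.15], [-0.7, 0, 0.2], [-0.7, 0, 0.3], [0, 0, 0]]' --fingers '[0, 0, 0, 0, 0]'

```text
time: 12.25
position: [0.4405, -0.1774, 0.0383]
ee_rot: [-3.14, -0.259, 0.055]
ft_force: [-1.4, 0.5, 1.7]
gripper_width: -0.001
grip_force: 1.2
```

```bash
python3 d.py R midR; python3 f.py R
```

```text
{'time': 12.25, 'position': [0.441, -0.177, 0.038], 'ee_rot': [-3.14, -0.259, 0.055], 'ft_force': [-1.417, 0.462, 1.71], 'q': [-0.542, -0.03, 2.356, 0.254, 0.617, 0.78], 'gripper_width': -0.001}
2 x [2.38, 0.01, -0.64] -> [ 0.483 -0.175  0.063]
1 x [-0.56, 0.0, 0.1] -> [ 0.478 -0.176  0.06 ]
1 x [-0.55, 0.0, 0.15] -> [ 0.473 -0.176  0.058]
1 x [-0.53, 0.0, 0.19] -> [ 0.468 -0.176  0.054]
1 x [-1.01, 0.0, 0.09] -> [ 0.459 -0.177  0.051]
1 x [-0.72, 0.0, 0.15] -> [ 0.452 -0.177  0.048]
1 x [-0.7, 0.0, 0.22] -> [ 0.446 -0.177  0.044]
1 x [-0.68, 0.0, 0.29] -> [ 0.44  -0.178  0.039]
1 x [-0.65, 0.0, 0.36] -> [ 0.435 -0.178  0.034]
1 x [-0.61, 0.0, 0.43] -> [ 0.43  -0.178  0.028]
1 x [-0.3, 0.0, 0.33] -> [ 0.428 -0.178  0.024]
1 x [-0.28, 0.0, 0.35] -> [ 0.427 -0.179  0.02 ]
1 x [-0.25, 0.0, 0.37] -> [ 0.425 -0.179  0.016]
1 x [-0.22, 0.0, 0.39] -> [ 0.424 -0.179  0.012]
{'time': 12.3, 'position': [0.441, -0.177, 0.039], 'ee_rot': [-3.14, -0.259, 0.055], 'ft_force': [-2.732, 0.421, 4.009], 'q': [-0.542, -0.03, 2.355, 0.254, 0.617, 0.78], 'gripper_width': 0.003}
0.43 [0.042 0.114 0.188] 58
0.44 [0.036 0.071 0.184] 180
0.45 [0.039 0.044 0.051] 143
0.46 [0.044 0.048 0.053] 163
0.47 [0.041 0.048 0.055] 160
0.48 [0.027 0.034 0.042] 126
0.49 [0.02  0.024 0.03 ] 71
0.5 [0.021 0.022 0.026] 36
0.51 [0.021 0.025 0.031] 113
0.52 [0.025 0.03  0.035] 137
0.53 [0.032 0.037 0.041] 144
0.54 [0.039 0.045 0.104] 189
0.55 [0.102 0.107 0.111] 169
0.56 [0.079 0.087 0.109] 134
0.57 [0.063 0.07  0.079] 155
0.58 [0.06  0.063 0.068] 18
```

Floor slope gives about 35°, same as on the left. I continue.

>>> drive_tool --rot '[[0, 0, 0], [0, 0, 0], [0, 0, 0], [0, 0, 0], [0, 0, 0], [0, 0, 0], [0, 0, 0]]' --offset '[[-0.65, 0, 0.35], [-0.6, 0, 0.4], [-0.3, 0, 0.35], [-0.3, 0, 0.35], [-0.25, 0, 0.35], [-0.2, 0, 0.4], [0, 0, 0.1]]' --fingers '[0, 0, 0, 0, 0, 0, 0]'

```text
time: 13.05
position: [0.4259, -0.1787, 0.011]
ee_rot: [-3.141, -0.26, 0.056]
ft_force: [-0.6, -0.3, -0.8]
gripper_width: -0.003
grip_force: 0.4
```

>>> drive_tool --rot '[[0, 0, 0], [0, 0, 0], [0, 0, 0], [0, 0, 0], [0, 0, 0], [0, 0, 0], [0, 0, 0], [0, 0, 0]]' --offset '[[0, 0, 0.05], [0, 0, 0], [0, 0, 0], [0, 0, 0], [0, 0, 0], [0, 0, 0], [0, 0, 0], [0, 0, 0]]' --fingers '[0, 0, 0, 0, 0, 0, 0, 0]'

```text
time: 13.85
position: [0.4268, -0.1791, 0.0115]
ee_rot: [3.142, -0.262, 0.056]
ft_force: [-0.3, 0.8, 0.8]
gripper_width: 0.001
grip_force: 0.3
```

```bash
python3 f.py R; python3 e.py R1
```

```text
{'time': 13.85, 'position': [0.427, -0.179, 0.011], 'ee_rot': [3.142, -0.262, 0.056], 'ft_force': [-0.331, 0.795, 0.805], 'q': [-0.565, -0.001, 2.396, 0.292, 0.551, 0.716], 'gripper_width': 0.001}
0.43 [0.02  0.025 0.036] 17
0.44 [0.022 0.027 0.034] 107
0.45 [0.03  0.035 0.039] 139
0.46 [0.025 0.03  0.036] 157
0.47 [0.021 0.024 0.03 ] 118
0.48 [0.02  0.022 0.089] 36
0.49 [0.021 0.023 0.11 ] 18
0.5 [0.025 0.118 0.124] 180
0.51 [0.106 0.116 0.125] 169
0.52 [0.099 0.104 0.11 ] 153
0.53 [0.094 0.099 0.102] 152
0.54 [0.087 0.092 0.097] 160
0.55 [0.084 0.089 0.092] 14
{'time': 13.9, 'position': [0.427, -0.179, 0.011], 'ee_rot': [3.142, -0.262, 0.056], 'ft_force': [-0.015, 0.383, 0.691], 'q': [-0.565, -0.001, 2.396, 0.292, 0.551, 0.716], 'gripper_width': 0.001}
orange [('top', 0)]
```

View pics/R1.png

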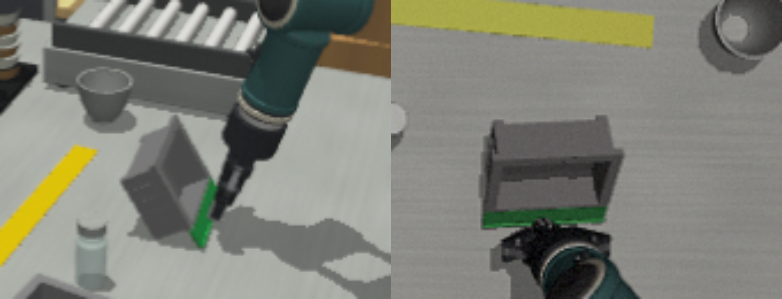

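The crate leans about 55° (front bottom edge at z≈0.09). The top crop shows its front wall at (555,135), but the underside itself faces away and down, so this view can't settle the stamp. The same goes for my reading of the left crate. While it is held I check which camera can see that face.

Run:
```python
from h import *
s=r.observe(); c=optics.calibration('wrist')
R=Ro.from_euler('xyz',s['ee_rot']).as_matrix()
cc=cam('wrist'); print(c['fovy'],c['cx'],c['cy'],'cam in tool',(R.T@(cc[3]-np.array(s['position']))).round(3),'axes in tool\n',(R.T@cc[2]).round(2))
for n in('side','top','wrist'):
    im,d=optics.read_camera(n); cv2.imwrite(f'pics/{n}_R.png',im[:,:,::-1])
    h=cv2.cvtColor(im,cv2.COLOR_RGB2HSV); m=cv2.inRange(h,(4,110,40),(22,255,255))
    if n!='wrist':
        m0=cv2.inRange(cv2.cvtColor(np.load(f'{n}0.npz')['im'],cv2.COLOR_RGB2HSV),(4,110,40),(22,255,255)); m=m&~cv2.dilate(m0,np.ones((3,3)))
    k,_,st,ce=cv2.connectedComponentsWithStats(m)
    print(n,[(st[i][4],ce[i].round()) for i in range(1,k) if st[i][4]>5])
```

```text
58.003169018651576 325.019364701781 235.96034558571733 cam in tool [ 0.07  -0.    -0.144] axes in tool
 [[ 0.   -0.96 -0.28]
 [ 1.    0.    0.  ]
 [-0.   -0.28  0.96]]
side [(np.int32(52), array([472., 105.]))]
top [(np.int32(14), array([627., 297.])), (np.int32(9), array([622., 309.])), (np.int32(8), array([633., 312.]))]
wrist []
```

View pics/wrist_R.png

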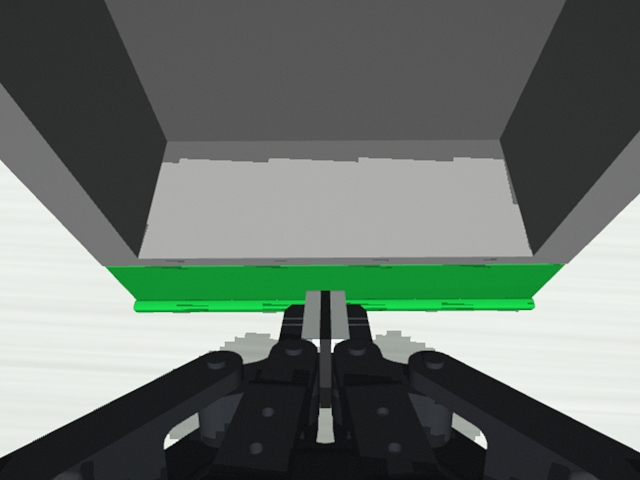

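The wrist view shows the crate's inside, the lip at (320,285) and the fingertip at (325,300), and no orange. From behind, no camera can see the underside. So I first finish this tip by letting the crate back down. Afterwards I'll ease its front rim up from the far side, heel on the counter, because the wrist camera rides low enough there to look under it.

>>> drive_tool --rot '[[0, 0, 0], [0, 0, 0], [0, 0, 0], [0, 0, 0], [0, 0, 0], [0, 0, 0], [0, 0, 0], [0, 0, 0]]' --offset '[[0, 0, 0], [0.1, 0, -0.4], [0.2, 0, -0.4], [0.3, 0, -0.4], [0.3, 0, -0.4], [0.5, 0, -0.4], [0.6, 0, -0.4], [0.6, 0, -0.3]]' --fingers '[0, 0, 0, 0, 0, 0, 0, 0]'

```text
time: 14.95
position: [0.4451, -0.1781, 0.045]
ee_rot: [3.141, -0.262, 0.056]
ft_force: [-5.6, -0.1, 5.9]
gripper_width: 0.004
grip_force: 3.9
```

>>> drive_tool --rot '[[0, 0, 0], [0, 0, 0], [0, 0, 0], [0, 0, 0], [0, 0, 0], [0, 0, 0], [0, 0, 0], [0, 0, 0]]' --offset '[[0.7, 0, -0.3], [0.7, 0, -0.2], [0.7, 0, -0.2], [0.6, 0, -0.2], [0.5, 0, -0.3], [0, 0, -0.5], [0, 0, -0.8], [0, 0, -3]]' --fingers '[0, 0, 0, 0, 0, 0, 0, 0]'

```text
time: 15.75
position: [0.4589, -0.1756, 0.103]
ee_rot: [-3.138, -0.256, 0.055]
ft_force: [-0.1, 0.9, -0.7]
gripper_width: -0.004
grip_force: 0.0
```

>>> drive_tool --rot '[[0, 0, 0], [0, 0, 0], [0, 0, 0], [0, -8, 0], [0, -8, 0], [0, -8, 0], [0, -8, 0], [0, 0, 0]]' --offset '[[0, 0, -4], [0, 0, -5], [0, 0, -5], [0, 0, 0], [0, 0, 0], [0, 0, 0], [0, 0, 0], [0, 0, 0]]' --fingers '[0, 0, 0, 0, 0, 0, 0, 0]'

```text
time: 16.55
position: [0.4268, -0.1787, 0.2382]
ee_rot: [-3.139, 0.303, 0.059]
ft_force: [0.6, 0.2, -0.1]
gripper_width: 0.002
grip_force: 0.0
```

Run:
```python
from g import *
state(); im=look('top'); look('side')
# bystanders: tallest blobs beyond the line and around
cc=cam('top'); d=np.load('top0.npz')['d']; P=cloud(cc,d)
m=((P[...,2]>.05)&(P[...,2]<.2)&(P[...,0]>.4)&(P[...,0]<1.0)&(abs(P[...,1])<.5)).astype(np.uint8)
k,lb,st,ce=cv2.connectedComponentsWithStats(m)
for i in range(1,k):
    if st[i][4]>40:
        Q=P[lb==i]; print(st[i][4],'x',np.percentile(Q[:,0],[2,98]).round(3),'y',np.percentile(Q[:,1],[2,98]).round(3),'z',np.percentile(Q[:,2],98).round(3))
```

```text
{'time': 16.55, 'position': [0.427, -0.179, 0.238], 'ee_rot': [-3.139, 0.303, 0.059], 'ft_force': [0.574, 0.174, -0.104], 'q': [-0.361, 0.049, 1.867, -0.12, 1.505, 1.177], 'gripper_width': 0.002}
top lip [262. 566.] [ 28. 144.] yaw 17.0
top lip [ 485. -155.] [29. 96.] yaw 3.7
top lip [476. 178.] [143.  28.] yaw -8.9
top tape [686.  12.] [659.  38.] 85.8
side lip [264. 569.] [ 29. 146.] yaw 17.3
side lip [478. 181.] [150.  30.] yaw -8.8
side lip [ 488. -178.] [ 29. 152.] yaw 3.7
side tape [ 845. -119.] [ 62. 242.] 27.1
side tape [688.  13.] [659.  40.] 85.7
2149 x [0.829 0.927] y [0.209 0.347] z 0.101
452 x [0.768 0.816] y [-0.058 -0.004] z 0.154
439 x [0.764 0.813] y [0.103 0.153] z 0.154
536 x [0.755 0.813] y [-0.168 -0.111] z 0.092
2149 x [0.449 0.786] y [-0.497 -0.479] z 0.126
334 x [0.624 0.709] y [-0.46  -0.373] z 0.077
1354 x [0.454 0.597] y [0.097 0.245] z 0.068
1403 x [0.468 0.604] y [-0.248 -0.102] z 0.068
190 x [0.527 0.561] y [-0.009  0.025] z 0.101
330 x [0.405 0.483] y [0.363 0.438] z 0.096
```

>>> drive_tool --rot '[[2, 0, 6.4], [2, 0, 6.4], [0, 0, 0], [0, 0, 0], [0, 0, 0], [0, 0, 0], [0, 0, 0]]' --offset '[[0, 0, 0], [0, 0, 0], [4.6, 0, -1.5], [4.6, 0, -1.5], [4.6, 0, -1.5], [4.6, 0, -1.5], [0, 0, 0]]' --fingers '[0, 0, 0, 0, 0, 0, 0]'

```text
time: 17.35
position: [0.6189, -0.2146, 0.2427]
ee_rot: [-3.139, 0.294, -0.178]
ft_force: [0.3, -0.6, -0.8]
gripper_width: -0.002
grip_force: 0.0
```

>>> drive_tool --rot '[[0, -8.2, 0], [0, -8.2, 0], [0, -8.2, 0], [0, -8.2, 0], [0, 0, 0]]' --offset '[[0, 0, 0], [0, 0, 0], [0, 0, 0], [0, 0, 0], [0, 0, 0]]' --fingers '[0, 0, 0, 0, 0]'

```text
time: 17.85
position: [0.6142, -0.2135, 0.2366]
ee_rot: [-3.135, 0.882, -0.174]
ft_force: [-0.4, 1.0, -2.7]
gripper_width: 0.0
grip_force: 0.0
```

```bash
cat >> h.py <<'E'
HR=np.array([.501,-.176]); YR=np.radians(3.5)
def front(lat,x,z,b,yt=-10):
    # TCP world for upper-back tip corner at crate (x,lat,z) rel. heel, tool leaning forward by b, tool yaw yt
    b=np.radians(b);t=np.radians(yt);u=np.array([np.cos(YR),np.sin(YR)]);v=np.array([-u[1],u[0]])
    c=HR+x*u+lat*v; k=.011*np.cos(b)
    return [c[0]+k*np.cos(t),c[1]+k*np.sin(t),z-.011*np.sin(b)]
E
python3 - <<'E'
from h import *
state(); rows([front(-.025,.122,.10,50),front(-.025,.122,.043,50),front(-.025,.103,.043,50)])
E
```

```text
{'time': 17.85, 'position': [0.614, -0.214, 0.237], 'ee_rot': [-3.135, 0.882, -0.174], 'ft_force': [-0.351, 0.977, -2.697], 'q': [-0.317, 0.807, 1.027, -0.127, 2.181, 1.406], 'gripper_width': 0.0}
4 x [3.01, -0.52, 2.05] -> [ 0.631 -0.195  0.092]
2 x [2.2, 0.01, 1.81] -> [ 0.631 -0.195  0.035]
1 x [-1.18, 0.45, 1.42] -> [ 0.612 -0.196  0.035]
```

>>> drive_tool --rot '[[0, 0, 0], [0, 0, 0], [0, 0, 0], [0, 0, 0], [0, 0, 0]]' --offset '[[3.0, -0.5, 2.0], [3.0, -0.5, 2.0], [3.0, -0.5, 2.0], [3.0, -0.5, 2.0], [0, 0, 0]]' --fingers '[0, 0, 0, 0, 0]'

```text
time: 18.35
position: [0.6327, -0.1956, 0.0987]
ee_rot: [-3.137, 0.872, -0.175]
ft_force: [-0.6, -1.0, -0.7]
gripper_width: -0.001
grip_force: 0.0
```

>>> drive_tool --rot '[[0, 0, 0], [0, 0, 0], [0, 0, 0], [0, 0, 0]]' --offset '[[1.4, 0, 1.1], [1.4, 0, 1.1], [1.4, 0, 1.1], [0, 0, 0]]' --fingers '[0, 0, 0, 0]'

```text
time: 18.75
position: [0.6359, -0.1965, 0.045]
ee_rot: [-3.138, 0.873, -0.176]
ft_force: [-1.5, -0.8, -0.9]
gripper_width: -0.001
grip_force: 0.0
```

Run:
```python
from h import *
state(); rows([front(-.025,.122,.043,50),front(-.025,.103,.043,50)])
cc=cam('wrist'); print(cc[3].round(3))
im,d=optics.read_camera('wrist'); cv2.imwrite('pics/wf.png',im[:,:,::-1])
h=cv2.cvtColor(im,cv2.COLOR_RGB2HSV); print(cv2.countNonZero(cv2.inRange(h,(4,110,40),(22,255,255))))
P=cloud(cc,d); 
for u in (200,320,440):
  print(u,[(v,P[v,u].round(3).tolist()) for v in range(60,480,60)])
```

```text
{'time': 18.75, 'position': [0.636, -0.197, 0.045], 'ee_rot': [-3.138, 0.873, -0.176], 'ft_force': [-1.537, -0.763, -0.897], 'q': [-0.292, 0.993, 1.059, -0.093, 1.958, 1.461], 'gripper_width': -0.001}
1 x [0.49, -0.09, 1.04] -> [ 0.631 -0.195  0.035]
1 x [-1.19, 0.45, 1.41] -> [ 0.612 -0.196  0.035]
[ 0.787 -0.224  0.084]
93
200 [(60, [0.714, -0.179, 0.001]), (120, [0.692, -0.169, 0.001]), (180, [0.663, -0.156, 0.003]), (240, [0.609, -0.13, 0.001]), (300, [0.598, -0.128, 0.028]), (360, [0.787, -0.224, 0.084]), (420, [0.68, -0.174, 0.082])]
320 [(60, [0.709, -0.208, 0.001]), (120, [0.688, -0.204, 0.002]), (180, [0.654, -0.198, 0.002]), (240, [0.598, -0.187, 0.001]), (300, [0.652, -0.198, 0.046]), (360, [0.667, -0.201, 0.067]), (420, [-0.684, 0.058, 0.062])]
440 [(60, [0.704, -0.237, 0.001]), (120, [0.681, -0.239, 0.002]), (180, [0.648, -0.241, 0.002]), (240, [0.588, -0.244, 0.001]), (300, [0.479, -0.251, 0.001]), (360, [0.678, -0.232, 0.069]), (420, [0.673, -0.231, 0.082])]
```

View pics/wf.png

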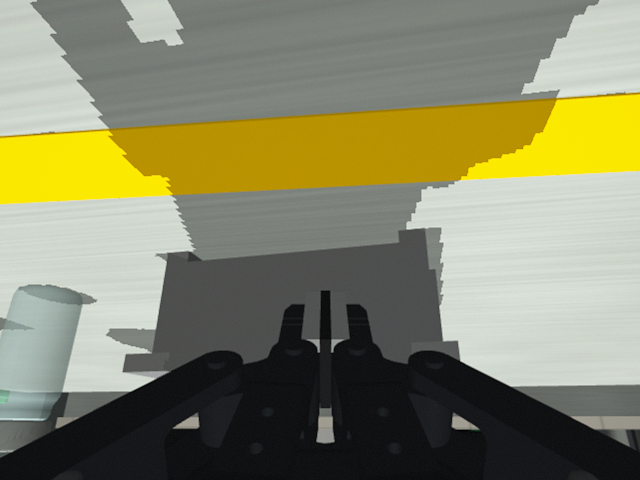

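Seen from the front (image top is towards the counter), the right crate's front wall spans columns 160–440 with its bottom edge at row ~255. The fingertip is before it at (325,300). I slip the tip under the front rim.

>>> drive_tool --rot '[[0, 0, 0], [0, 0, 0], [0, 0, 0], [0, 0, 0], [0, 0, 0]]' --offset '[[0.5, -0.1, 1.0], [-0.4, 0.15, 0.5], [-0.4, 0.15, 0.5], [-0.3, 0.1, 0.35], [0, 0, 0]]' --fingers '[0, 0, 0, 0, 0]'

```text
time: 19.3
position: [0.6148, -0.196, 0.0379]
ee_rot: [-3.14, 0.869, -0.177]
ft_force: [0.4, -1.4, -0.1]
gripper_width: 0.001
grip_force: 0.0
```

>>> drive_tool --rot '[[0, 0, 0], [0, 0, 0], [0, 0, 0], [0, 0, 0]]' --offset '[[-0.2, 0.1, 0.25], [-0.2, 0.1, 0.25], [-0.4, 0, -0.3], [0, 0, 0]]' --fingers '[0, 0, 0, 0]'

```text
time: 19.7
position: [0.6086, -0.1966, 0.0427]
ee_rot: [-3.139, 0.868, -0.176]
ft_force: [-0.0, 0.3, -1.6]
gripper_width: -0.002
grip_force: 0.5
```

>>> drive_tool --rot '[[0, 0, 0], [0, 0, 0], [0, 0, 0]]' --offset '[[-1.1, 0.1, -0.2], [-1.1, 0.1, -0.2], [0, 0, 0]]' --fingers '[0, 0, 0]'

```text
time: 20.0
position: [0.5973, -0.1969, 0.0638]
ee_rot: [-3.14, 0.867, -0.177]
ft_force: [1.1, -0.2, -0.8]
gripper_width: -0.0
grip_force: 0.5
```

```bash
cat > w.py <<'E'
from h import *
import sys
state(); cc=cam('wrist'); im,d=optics.read_camera('wrist'); cv2.imwrite(f'pics/{sys.argv[1]}.png',im[:,:,::-1]); P=cloud(cc,d)
print('cam',cc[3].round(3)); print([(v,P[v,320].round(3).tolist()) for v in range(100,300,20)])
h=cv2.cvtColor(im,cv2.COLOR_RGB2HSV); m=cv2.inRange(h,(4,110,40),(19,255,255)); print('orange',cv2.countNonZero(m),cv2.boundingRect(m))
E
python3 w.py w1
```

```text
{'time': 20.0, 'position': [0.597, -0.197, 0.064], 'ee_rot': [-3.14, 0.867, -0.177], 'ft_force': [1.075, -0.204, -0.769], 'q': [-0.305, 0.899, 1.19, -0.102, 1.914, 1.453], 'gripper_width': -0.0}
cam [ 0.748 -0.224  0.104]
[(100, [0.635, -0.202, 0.001]), (120, [0.625, -0.2, 0.001]), (140, [0.613, -0.198, 0.001]), (160, [0.599, -0.195, 0.0]), (180, [0.585, -0.192, 0.002]), (200, [0.567, -0.189, 0.001]), (220, [0.544, -0.184, 0.001]), (240, [0.593, -0.194, 0.034]), (260, [0.592, -0.194, 0.042]), (280, [0.589, -0.193, 0.05])]
orange 0 (0, 0, 0, 0)
```

The crate's front is rising and the force is tiny. I continue along the arc.

>>> drive_tool --rot '[[0, 0, 0], [0, 0, 0], [0, 0, 0], [0, 0, 0], [0, 0, 0]]' --offset '[[-1.0, 0.15, 0.0], [-1.0, 0.15, 0.05], [-1.0, 0.2, 0.2], [-1.0, 0.2, 0.25], [0, 0, 0]]' --fingers '[0, 0, 0, 0, 0]'

```text
time: 20.55
position: [0.5658, -0.1986, 0.0902]
ee_rot: [-3.14, 0.869, -0.177]
ft_force: [0.1, -1.2, -0.2]
gripper_width: -0.003
grip_force: 0.4
```

```bash
python3 w.py w2
```

```text
{'time': 20.55, 'position': [0.566, -0.199, 0.09], 'ee_rot': [-3.14, 0.869, -0.177], 'ft_force': [0.121, -1.165, -0.159], 'q': [-0.318, 0.82, 1.28, -0.112, 1.905, 1.443], 'gripper_width': -0.003}
cam [ 0.717 -0.226  0.13 ]
[(100, [0.575, -0.198, 0.001]), (120, [0.563, -0.196, 0.002]), (140, [0.546, -0.192, 0.001]), (160, [0.529, -0.189, 0.0]), (180, [0.511, -0.186, 0.001]), (200, [0.488, -0.181, 0.001]), (220, [0.58, -0.199, 0.061]), (240, [0.575, -0.198, 0.067]), (260, [0.573, -0.198, 0.074]), (280, [0.568, -0.197, 0.08])]
orange 1700 (199, 198, 176, 29)
```

Run:
```python
from h import *
cc=cam('wrist'); im,d=optics.read_camera('wrist'); P=cloud(cc,d)
h=cv2.cvtColor(im,cv2.COLOR_RGB2HSV); m=cv2.inRange(h,(4,110,40),(19,255,255))>0
Q=P[m&(d>0)]; print(np.percentile(Q,[5,25,50,75,95],axis=0).round(3), im[m].mean(0))
cv2.imwrite('pics/w3.png',cv2.resize(im[150:280,120:460,::-1],None,fx=2,fy=2))
```

```text
[[ 0.525 -0.212  0.023]
 [ 0.544 -0.198  0.035]
 [ 0.559 -0.179  0.046]
 [ 0.568 -0.163  0.052]
 [ 0.572 -0.142  0.055]] [135.04326329  62.61124845  13.20148331]
```

View pics/w3.png

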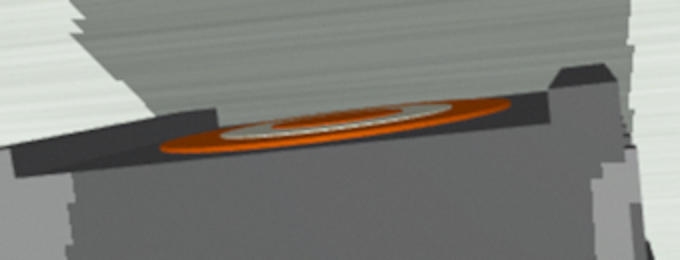

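It is the stamp: orange-white rings at about (335,125) of the crop, on the underside of the right crate. Right is crate_stamped and left is crate_plain. I lower it back.

>>> drive_tool --rot '[[0, 0, 0], [0, 0, 0], [0, 0, 0], [0, 0, 0], [0, 0, 0], [0, 0, 0], [0, 0, 0], [0, 0, 0]]' --offset '[[1.0, -0.2, -0.25], [1.0, -0.2, -0.2], [1.0, -0.15, -0.05], [1.0, -0.15, 0], [1.1, -0.1, 0.2], [0.9, -0.1, 0.2], [0.4, 0, 0.3], [0.2, 0, 0]]' --fingers '[0, 0, 0, 0, 0, 0, 0, 0]'

```text
time: 21.45
position: [0.6078, -0.1964, 0.0359]
ee_rot: [-3.139, 0.872, -0.176]
ft_force: [0.1, 0.7, -0.2]
gripper_width: -0.003
grip_force: 0.0
```

>>> drive_tool --rot '[[0, 0, 0], [0, 0, 0], [0, 0, 0], [0, 0, 0], [0, 0, 0], [0, 0, 0], [0, 0, 0], [0, 0, 0]]' --offset '[[0.7, 0, -0.9], [1.0, 0, -1.2], [-3, 0, -2.5], [-3, 0, -2.5], [-3, 0, -2.5], [-3, 0, -2.5], [-3, 0, -2.5], [0, 0, 0]]' --fingers '[0, 0, 0, 0, 0, 0, 0, 0]'

```text
time: 22.25
position: [0.6355, -0.2021, 0.2413]
ee_rot: [3.141, 0.859, -0.179]
ft_force: [0.9, 0.5, 1.0]
gripper_width: -0.001
grip_force: 0.0
```

>>> drive_tool --rot '[[0, 8.3, 0], [0, 8.3, 0], [0, 8.3, 0], [0, 8.3, 0], [0, 8.3, 0], [0, 8.3, 0], [0, 0, -7], [0, 0, -7]]' --offset '[[0, 0, 0], [0, 0, 0], [0, 0, 0], [0, 0, 0], [0, 0, 0], [0, 0, 0], [0, 0, 0], [0, 0, 0]]' --fingers '[0.45, 0.45, 0.45, 0.45, 0.45, 0.45, 0.45, 0.45]'

```text
time: 23.05
position: [0.6311, -0.2009, 0.2328]
ee_rot: [-3.14, 0.001, 0.071]
ft_force: [-0.3, -0.1, 0.2]
gripper_width: 0.448
grip_force: 0.0
```

Run:
```python
from g import *
state(); look('top'); look('side'); print(r.hold_point_z)
```

```text
{'time': 23.05, 'position': [0.631, -0.201, 0.233], 'ee_rot': [-3.14, 0.001, 0.071], 'ft_force': [-0.266, -0.133, 0.194], 'q': [-0.346, 0.24, 1.63, 0.001, 1.273, 1.153], 'gripper_width': 0.448}
top lip [262. 566.] [ 28. 144.] yaw 17.2
top lip [ 480. -150.] [29. 86.] yaw 2.9
top lip [476. 178.] [143.  28.] yaw -9.0
top tape [689.  64.] [555.  38.] 85.8
side lip [264. 569.] [ 29. 146.] yaw 17.3
side lip [478. 181.] [150.  30.] yaw -8.8
side lip [ 482. -174.] [ 29. 151.] yaw 2.5
side tape [ 845. -119.] [ 62. 242.] 27.1
side tape [688.  13.] [659.  40.] 85.7
0.0187
```

>>> drive_tool --rot '[[0, 0, 0], [0, 0, 0], [0, 0, 0], [0, 0, 0], [0, 0, 0], [0, 0, 0], [0, 0, 0]]' --offset '[[-3.15, -1.6, 0], [-3.15, -1.6, 0], [0, 0, 0], [0, 0, 4.5], [0, 0, 4.5], [0, 0, 4.0], [0, 0, 0]]' --fingers '[0.45, 0.45, 0.45, 0.45, 0.45, 0.45, 0.45]'

```text
time: 23.85
position: [0.5641, -0.1719, 0.0961]
ee_rot: [-3.135, 0.012, 0.064]
ft_force: [-0.7, 0.3, -0.3]
gripper_width: 0.45
grip_force: 0.0
```

Run:
```python
from h import *
state(); rows([(.567,-.174,.09),(.567,-.174,.032)])
```

```text
{'time': 23.85, 'position': [0.564, -0.172, 0.096], 'ee_rot': [-3.135, 0.012, 0.064], 'ft_force': [-0.695, 0.316, -0.272], 'q': [-0.339, 0.232, 1.908, 0.002, 1.015, 1.167], 'gripper_width': 0.45}
1 x [0.28, 0.24, 0.6] -> [ 0.567 -0.174  0.09 ]
2 x [0.03, 0.02, 2.9] -> [ 0.567 -0.174  0.032]
```

>>> drive_tool --rot '[[0, 0, 0], [0, 0, 0], [0, 0, 0], [0, 0, 0], [0, 0, 0], [0, 0, 0]]' --offset '[[0.3, 0.2, 2.2], [0, 0, 2.2], [0, 0, 1.8], [0, 0, 0], [0.7, 0, 0], [0.5, 0, 0]]' --fingers '[0.45, 0.45, 0.45, 0.45, 0.45, 0.45]'

```text
time: 24.45
position: [0.5861, -0.175, 0.0431]
ee_rot: [-3.141, -0.003, 0.066]
ft_force: [-0.8, -1.2, -1.3]
gripper_width: 0.453
grip_force: 0.7
```

>>> drive_tool --rot '[[0, 0, 0], [0, 0, 1], [0, 0, 1], [0, 0, 1], [0, 0, 1], [0, 0, 1], [0, 0, 1], [0, 0, 1]]' --offset '[[0, 0, 0.8], [0.6, 0, 0], [0.6, 0, 0], [0.6, 0, 0], [0.6, 0, 0], [0.6, 0, 0], [0.6, 0, 0], [0.6, 0, 0]]' --fingers '[0.45, 0.45, 0.45, 0.45, 0.45, 0.45, 0.45, 0.45]'

```text
time: 25.25
position: [0.6265, -0.1737, 0.0328]
ee_rot: [-3.14, 0.0, -0.057]
ft_force: [-1.2, -0.3, -1.3]
gripper_width: 0.452
grip_force: 0.6
```

>>> drive_tool --rot '[[0, 0, 1], [0, 0, 0]]' --offset '[[0.5, 0, 0], [0, 0, 0]]' --fingers '[0.45, 0.45]'

```text
time: 25.45
position: [0.6322, -0.1742, 0.0331]
ee_rot: [-3.14, -0.001, -0.074]
ft_force: [-0.5, -0.5, -0.4]
gripper_width: 0.453
grip_force: 0.0
```

```bash
cat > m.py <<'E'
from g import *
state(); look('side'); im=look('top')
# flatness and front edge by lip pose from side view
E
python3 m.py
```

```text
{'time': 25.45, 'position': [0.632, -0.174, 0.033], 'ee_rot': [-3.14, -0.001, -0.074], 'ft_force': [-0.459, -0.463, -0.364], 'q': [-0.308, 0.408, 1.807, 0.002, 0.926, 1.336], 'gripper_width': 0.453}
side lip [264. 569.] [ 29. 146.] yaw 17.3
side lip [478. 181.] [150.  30.] yaw -8.8
side lip [ 535. -161.] [150.  29.] yaw -4.0
side tape [693.  82.] [520.  40.] 85.7
side tape [ 845. -119.] [ 62. 242.] 27.1
top lip [262. 566.] [ 28. 144.] yaw 17.0
top lip [476. 179.] [143.  28.] yaw -8.9
top lip [ 537. -120.] [51. 29.] yaw -6.2
top tape [691.  85.] [514.  38.] 85.8
```

Front edge is at x≈0.649 and the tape centre there is at 0.673, with the yaw aligned. So 24 mm remain.

>>> drive_tool --rot '[[0, 0, 0], [0, 0, 0], [0, 0, 0], [0, 0, 0], [0, 0, 0], [0, 0, 0]]' --offset '[[0.6, 0, 0], [0.6, 0, 0], [0.6, 0, 0], [0.4, 0, 0], [0.2, 0, 0], [0, 0, 0]]' --fingers '[0.45, 0.45, 0.45, 0.45, 0.45, 0.45]'

```text
time: 26.15
position: [0.6556, -0.1759, 0.0329]
ee_rot: [-3.14, -0.001, -0.073]
ft_force: [0.3, -0.2, -0.3]
gripper_width: 0.454
grip_force: 0.1
```

>>> drive_tool --rot '[[0, 0, 0], [0, 0, 0], [0, 0, 0], [0, 0, 0], [0, 0, 0], [0, 0, 0], [0, 0, 0], [0, 0, 0]]' --offset '[[-0.6, 0, 0], [-0.6, 0, 0], [0, 0, -3], [0, 0, -4.5], [-4, 0, -3], [-4.5, 0, 0], [-4.5, 0, 0], [-4.5, 0, 0]]' --fingers '[0.45, 0.45, 0.45, 0.45, 0.45, 0.45, 0.45, 0.45]'

```text
time: 26.95
position: [0.4665, -0.162, 0.1381]
ee_rot: [-3.141, -0.001, -0.073]
ft_force: [-0.5, 0.0, 0.7]
gripper_width: 0.453
grip_force: 0.0
```

```bash
cat > m2.py <<'E'
from g import *
state(); look('side'); look('top')
# front rim of stamped crate from top depth: points z .05-.075
cc=cam('top'); im,d=optics.read_camera('top'); P=cloud(cc,d)
m=(P[...,2]>.045)&(P[...,2]<.075)&(P[...,0]>.5)&(P[...,0]<.72)&(P[...,1]<-.08)&(P[...,1]>-.27)
q=cv2.minAreaRect((P[m][:,:2]*1000).astype(np.float32)); print(q, cv2.boxPoints(q).round())
h=cv2.cvtColor(im,cv2.COLOR_RGB2HSV)
# plain crate flatness
for x0,x1,y0,y1 in((.45,.62,.09,.26),(.5,.72,-.27,-.08)):
    Q=P[(P[...,2]>.052)&(P[...,2]<.075)&(P[...,0]>x0)&(P[...,0]<x1)&(P[...,1]>y0)&(P[...,1]<y1)]
    A=np.c_[Q[:,:2],np.ones(len(Q))]; print('tilt deg',np.degrees(np.linalg.lstsq(A,Q[:,2],rcond=None)[0][:2]).round(1),len(Q))
E
python3 m2.py
```

```text
{'time': 26.95, 'position': [0.466, -0.162, 0.138], 'ee_rot': [-3.141, -0.001, -0.073], 'ft_force': [-0.451, 0.008, 0.737], 'q': [-0.386, -0.001, 2.082, 0.001, 1.059, 1.258], 'gripper_width': 0.453}
side lip [264. 569.] [ 29. 146.] yaw 17.3
side lip [478. 181.] [150.  30.] yaw -8.8
side lip [ 558. -163.] [151.  29.] yaw -4.4
side tape [694.  97.] [489.  40.] 85.7
side tape [ 845. -119.] [ 62. 242.] 27.1
top lip [262. 566.] [ 28. 144.] yaw 17.0
top lip [476. 178.] [143.  28.] yaw -8.7
top lip [ 556. -167.] [144.  28.] yaw -3.9
top tape [693. 116.] [452.  38.] 85.9
((611.4749145507812, -172.07559204101562), (149.27610778808594, 139.7949676513672), 85.81771850585938) [[ 536. -241.]
 [ 676. -252.]
 [ 687. -103.]
 [ 547.  -93.]]
tilt deg [-0.4 -0.2] 1358
tilt deg [-0.3  0. ] 1348
```

The front edge is within about 2 mm of the tape's centre line, aligned to 0.2°. Both crates are flat and the arm is clear, so I hand in.

```bash
python3 -c "
from rig import r
print(r.finish_job())"
```

```text
the job is handed in; nothing more can be done
None
```

The job is handed in (no verdict came back): I tipped the left and then the right crate by its lip to about 55° and held each about 1 s, and since no camera could see under them that way, I also raised the right crate's front rim with its heel down, found the stamp there, and pushed it flat until its front edge lay within about 2 mm of the tape's centre line, with the plain crate left about 5 mm from where it started.

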